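Line up the feed bottles by height on the bottle tray

ROBOT

A 6-joint arm with a two-finger parallel gripper is mounted at the origin on a cart in front of the work surface, level with it; the furniture and walls round the work are solid. World frame = base frame: x ahead of the robot, y to its left, z up, the work surface at z = 0. Lengths are in mm, angles in degrees, forces in N, time in s.
With the tool pointing down it reaches from about 350 to 850 mm from the base axis. Payload 8.1 kg.
Tool frame: the origin (TCP) lies at the centre of the arm's flange, where the gripper is bolted on; the fingertips stand 173 mm ahead of it and the grasp point (between the pads) lies 155 mm ahead of it; z points along the fingers, y is the line along which they close (so a half turn about z gives the same grasp; the last joint's range is limited). The gripper opens to 85 mm and grips with 20 to 120 N. Pads are 22 mm wide; open, the fingers measure 114 mm over their backs; the gripper's body (76 mm by 85 mm) begins 54 mm behind the grasp point. The pads swing forward as they close: fully open they stand 13 mm farther back than shut.
Start: joints at [61.742, 7.471, 85.268, -0, 87.261, -4.893], TCP at [237.935, 550.812, 404.692] pointing down, gripper open.
Joint ranges: [-169.43, 169.43], [-51.17, 129.36], [1.28, 143.12], [-76.62, 256.62], [0, 156.53], [-152.29, 152.29]. Speed limits (degrees/s): [136.94, 136.94, 159.86, 180, 180, 180].

INTERFACE

Orientations are given as [roll, pitch, yaw] about the fixed x, y, z axes, in that order (R = Rz(yaw) Ry(pitch) Rx(roll)).
In Python, from bench import * gives the robot as it stands.
- The arm moves only by the shell command python3 -m jog 'ROWS' [FORCE]. ROWS is text: rows parted by semicolons, each of 7 numbers parted by spaces: the shift along the tool's x, y, z scaled (see below), then the turn, a rotation vector about the tool's x, y, z scaled (see below), then the closure, from -1 (fully open) to 1 (shut). In form: tx ty tz wx wy wz hand; .... A call has 1 to 5 rows; each row shifts and turns the commanded pose from where the row before left it, along the tool's axes as they then stand; what a row does not reach is not made up. The controller multiplies each number of a shift by 0.1 m and each number of a turn by 60 degrees. A row lasts 1/8 s, in which the tool goes at most 62.5 mm and 10.7 degrees, less where a joint would pass 70% of its speed; a pose out of reach is approached as far as the arm can. A call with a number of a shift or a turn outside -1 to 1 is refused whole. A call with a gripper value outside its range is refused whole. The fingers move at their own pace and stop on an object; FORCE is the grip in N (left out, the last holds). Time passes only in rows, so rows that do not move let the fingers close. It gives the time, the measured TCP pose, the force, the opening and the grip force at its end, in the units of the state.
- sense(): the state, without advancing time (a new reading comes with each control period).
- snapshot(name): name is "side" or "top"; returns a dict with "img" (384x512x3 uint8, red, green, blue), "fx", "fy", "cx", "cy" (pixels), "dist" ([k1, k2, p1, p2, k3] as OpenCV has them; the pictures are not rectified), "extrinsics" (4x4, takes a point from camera to world coordinates). Camera axes: x right, y down, z forward; pixel columns grow to the right and rows downward; lengths in mm; the calibration is good to about 2 mm. A picture is of the moment at which its call begins. There is no depth.
- hand_in(): hands the job in; it is judged then, once.
The state is a dict: "time": time; "joint_pos": joint angles; "qd": joint speeds; "joint_efforts": joint torques, N m; "tool_pos": TCP position; "tcp_rot": TCP orientation; "ft_force": force on the tool from outside, world axes, zero at the start; "wrist_torque": the same for the moment, N m; "finger_gap": finger opening in mm; "grip_force": force on a finger pad.
Only numpy, scipy, OpenCV 4.12 (cv2) and the standard library are available. Lean on these libraries where they do the work, as an engineer would, in place of code of your own. Each camera call takes 0.05 s, during which the arm holds its last target. There are 200 camera calls.

TASK

Set the four blue-capped bottles upright on the four ring marks of the aluminium tray, one to a mark and each centred on its ring, in order of height: the tallest on the mark next to the high end plate, then shorter and shorter towards the low end plate. Never tip a bottle over, and leave the small steel plug and the timer among them where they are.

Things in the scene. Friction and masses are not known exactly. Their poses are not given: they have to be found in the camera images.
- bottle_large: Clear glass bottle with brown contents, a label and a blue screw cap (fixed on), 163 mm tall, body 69 mm across, 0.3 to 0.5 kg. The cap is 46 mm across and takes up the top 24 mm; the shoulder widens below it: it can be lifted by the cap from above, or held round the body. Origin: centre of its underside, z up its axis; round, so its yaw means nothing.
- bottle_medium: Clear glass bottle with label and blue screw cap (fixed on), 134 mm tall, body 61 mm across, 0.2 to 0.4 kg. The cap is 46 mm across and takes up the top 24 mm. Origin: centre of its underside, z up its axis; round, so its yaw means nothing.
- bottle_small: Glass bottle with label and blue screw cap (fixed on), 98 mm tall, body 47 mm across, 0.2 kg. The cap is 41 mm across and takes up the top 24 mm. Origin: centre of its underside, z up its axis; round, so its yaw means nothing.
- bottle_mini: Amber glass bottle with white label and blue screw cap (fixed on), 72 mm tall, body 38 mm across, 60 g. The cap is 27 mm across and takes up the top 18 mm; below it the body reaches its full width 30 mm below the top. Origin: centre of its underside, z up its axis; round, so its yaw means nothing.
- tray: Fixed aluminium tray, 110 mm (its x) by 376 mm (its y, along the row), upper face 6 mm above its origin, which lies on the underside in the middle of the row. Four flat dark rings, 76 mm across, at x = 0, y = -123, -41, 41, 123 mm. Fence 4 mm thick, 14 mm above the face, at its far edge x = +56 mm. A tall fixed glass vessel with a wide head stands 0.1 m beyond the row: do not strike it.
- end_high: High end plate of the tray: grey upright plate 90 x 11 mm, 65 mm high, fixed on the tray across one end of the row, 181 mm from the middle (y = +181 or y = -181 mm in the tray's frame: it differs from start to start). Origin: centre of its underside, on the tray's upper face.
- end_low: Low end plate: as the high one but only 18 mm high, at the other end of the tray. Origin: centre of its underside.
- plug: Small loose stainless plug among the bottles, 31 mm across, 29 mm high; to be left alone. Origin: centre of its underside. The bottles round it stand left of the tray, 85 to 150 mm apart from centre to centre; the air over and in front of them and the tray is free. Bottles with caps of other colours at the far left are fixed and no part of the job.
- timer: Loose white bench timer standing on edge, 25 x 66 mm, 60 mm high; to be left alone. Origin: centre of its underside.
Not all that is in view belongs to the job. What is shaped like the bottle_small but red is not meant.

How it is judged (in metres and radians):
At the end, for the whole second after the job is handed in: Every bottle stands upright (within 0.08 rad), released and at rest on the tray's face, within 12 mm of the centre of its own mark along and across the row: large on the mark next to the high end plate, then medium, small, and mini next to the low end plate (((y of end_high in the frame of tray above 0.1 m and y of bottle_large in the frame of tray between 0.111 and 0.135 m and y of bottle_medium in the frame of tray between 0.029 and 0.053 m and y of bottle_small in the frame of tray between -0.053 and -0.029 m and y of bottle_mini in the frame of tray between -0.135 and -0.111 m) or (y of end_high in the frame of tray below -0.1 m and y of bottle_large in the frame of tray between -0.135 and -0.111 m and y of bottle_medium in the frame of tray between -0.053 and -0.029 m and y of bottle_small in the frame of tray between 0.029 and 0.053 m and y of bottle_mini in the frame of tray between 0.111 and 0.135 m)) and x of bottle_large in the frame of tray between -0.012 and 0.012 m and z of bottle_large in the frame of tray between 0.003 and 0.01 m and angle between each of bottle_large, bottle_medium, bottle_small, bottle_mini's own z axis and vertical below 0.08 rad and linear speed of each of bottle_large, bottle_medium, bottle_small, bottle_mini below 0.02 m/s and angular speed of each of bottle_large, bottle_medium, bottle_small, bottle_mini below 0.2 rad/s and x of bottle_medium in the frame of tray between -0.012 and 0.012 m and z of bottle_medium in the frame of tray between 0.003 and 0.01 m and x of bottle_small in the frame of tray between -0.012 and 0.012 m and z of bottle_small in the frame of tray between 0.003 and 0.01 m and x of bottle_mini in the frame of tray between -0.012 and 0.012 m and z of bottle_mini in the frame of tray between 0.003 and 0.01 m); the robot touches nothing.
It fails at once if a bottle is tipped over (angle between any of bottle_large, bottle_medium, bottle_small, bottle_mini's own z axis and vertical above 0.7 rad).
It fails at once if the steel plug or the timer is moved out of its place (more than 30 mm) (distance of any of plug, timer from where it was at the start of the episode above 0.03 m).
It also fails if it takes over 120 s, if anything falls off the work surface, if the arm or the gripper's body presses on something with over 40 N, if the wrist force passes 120 N, or if a joint passes its speed limit or range.

## Working session

There is one attempt and no reset: what is moved stays moved. The work goes in short steps, Python scripts to look and compute and a shell command to move; the robot and the scene stay as the last step left them, time stands still between calls to the robot, and variables do not carry over. Pictures are saved under pics/ and viewed, at most 14 in all, crops included, and the job is handed in when it is done.

```bash
ls; mkdir -p pics
python3 - <<'E'
from bench import *
import cv2
for n in("side","top"):
    s=snapshot(n); cv2.imwrite(f"pics/{n}0.png",s["img"][:,:,::-1]); print(n,s["fx"],s["cx"],s["cy"],s["dist"],s["extrinsics"])
print(sense())
E
```

```text
pics
side 377.9340549123635 257.7136772597451 197.27563954260273 [-0.09115634  0.          0.          0.          0.        ] [[ 9.54490457e-01 -1.78289260e-01  2.39083473e-01  3.23326171e+02]
 [-2.98132207e-01 -5.48690800e-01  7.81060557e-01 -5.94582844e+02]
 [-8.07180642e-03 -8.16793331e-01 -5.76873903e-01  5.96529698e+02]
 [ 0.00000000e+00  0.00000000e+00  0.00000000e+00  1.00000000e+00]]
top 398.0998982004032 258.0040273805044 199.55065814863843 [-0.12158162  0.          0.          0.          0.        ] [[ 2.04046348e-02 -9.98191364e-01  5.65477799e-02  4.86615653e+02]
 [-9.99711373e-01 -2.10877445e-02 -1.15098945e-02  1.38665991e+02]
 [ 1.26815424e-02 -5.62966035e-02 -9.98333547e-01  9.39993253e+02]
 [ 0.00000000e+00  0.00000000e+00  0.00000000e+00  1.00000000e+00]]
{'time': 0.1, 'joint_pos': array([ 6.17427896e+01,  7.51235136e+00,  8.53231624e+01,  1.08602163e-03,
        8.72613301e+01, -4.89136688e+00]), 'qd': array([-0.03043042, -0.08107662, -0.16787207,  0.03104718, -0.01379202,
       -0.05501121]), 'joint_efforts': array([ 7.84273070e-04, -5.70954108e+01, -5.01940978e+01, -2.22705012e-04,
        8.20921850e-03,  5.91980182e-06]), 'tool_pos': array([237.82400613, 550.63290152, 403.73153376]), 'tcp_rot': array([-1.79903601e+02, -9.33830164e-03,  1.56634096e+02]), 'ft_force': array([ 0.25811072, -0.3182294 , -0.41077804]), 'wrist_torque': array([ 0.02097023, -0.02078304,  0.05349234]), 'grip_force': 0.0, 'finger_gap': 85.12037444490277}
```

View pics/top0.png

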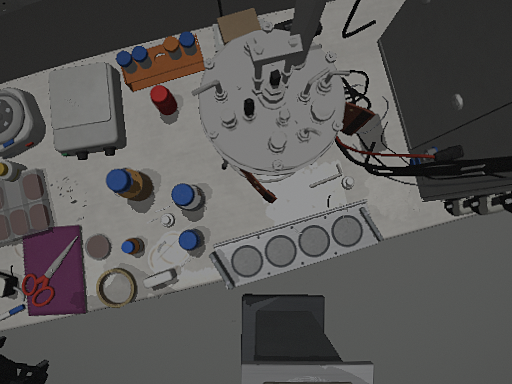

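View pics/side0.png

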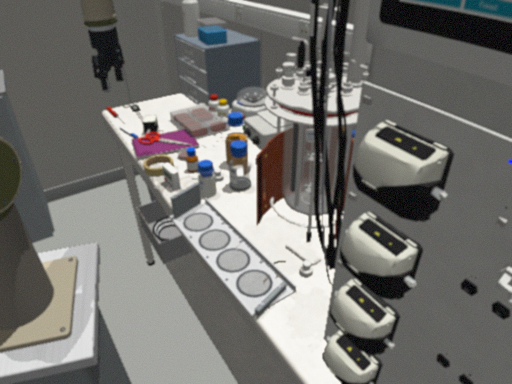

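The top view shows these blue caps: (120,182) on a brown bottle, which is the large one; (185,196), medium; (190,240), small; (130,247), mini. Look-alikes are the fixed rack caps at (124,59), (140,53) and (187,39), the red bottle at (163,100) and the pen at (12,312). The plug is at (167,219), the timer at (160,278), and the rings run from (247,261) to (347,230). In the side view the high end plate is at (186,197), on the left end of the row, and the low one is at (270,295).

```bash
cat > h.py <<'E'
from bench import *
import cv2, numpy as np
def ray(s,uv):
    K=np.array([[s["fx"],0,s["cx"]],[0,s["fy"],s["cy"]],[0,0,1]])
    p=cv2.undistortPoints(np.float64([[uv]]),K,np.array(s["dist"]))[0,0]
    E=np.array(s["extrinsics"]); return E[:3,3],E[:3,:3]@np.r_[p,1]
def cast(s,uv,z):
    o,d=ray(s,uv); return (o+d*(z-o[2])/d[2])[:2]
def proj(s,P):
    K=np.array([[s["fx"],0,s["cx"]],[0,s["fy"],s["cy"]],[0,0,1]]); W=np.linalg.inv(np.array(s["extrinsics"]))
    return cv2.projectPoints(np.float64([P]),cv2.Rodrigues(W[:3,:3])[0],W[:3,3],K,np.array(s["dist"]))[0][0,0]
def blobs(s,lo=(100,120,50),hi=(125,255,255),amin=30):
    m=cv2.inRange(cv2.cvtColor(s["img"],cv2.COLOR_RGB2HSV),lo,hi)
    n,l,st,c=cv2.connectedComponentsWithStats(m)
    return [(c[i].round(1),int(st[i,4])) for i in range(1,n) if st[i,4]>=amin]
E
python3 - <<'E'
from h import *
t=snapshot("top"); s=snapshot("side")
for n,v in(("top",t),("side",s)):
    for c,a in blobs(v): print(n,c,a)
H=dict(large=((120,182),163,24),medium=((185,196),134,24),small=((190,240),98,24),mini=((130,247),72,18))
for k,(p,h,c) in H.items():
    b=min(blobs(t),key=lambda b:np.hypot(*(b[0]-p)))
    xy=cast(t,b[0],h-c*.3); print(k,b,xy, "side pred",proj(s,[*xy,h-c/2]))
g=cv2.cvtColor(t["img"],cv2.COLOR_RGB2GRAY)
m=((g<120)*255).astype(np.uint8); m[:, :225]=0
cs,_=cv2.findContours(g[200:300].copy() if 0 else m,cv2.RETR_LIST,cv2.CHAIN_APPROX_NONE)
P=[]
for c in cs:
    if 400<cv2.contourArea(c)<1500:
        e=cv2.fitEllipse(c)
        if 210<e[0][1]<285 and e[1][0]/e[1][1]>.85: print("ring",e,cast(t,e[0],6))
cv2.imwrite("pics/crop1.png",cv2.resize(t["img"][150:300,80:280],None,fx=4,fy=4,interpolation=2)[:,:,::-1])
E
```

```text
top [186.3  38.5] 169
top [131.1  55.1] 328
top [  7.9 142.8] 43
top [117.4 179.3] 390
top [182. 194.] 357
top [187.6 239.5] 276
top [127.2 246.7] 116
top [ 15.8 309.5] 65
side [212.2  35.1] 385
side [235.1 118.3] 168
side [238.2 148.1] 217
side [190.5 150.8] 59
side [205.  167.4] 182
large (array([117.4, 179.3]), 390) [565.68414815 411.88806334] side pred [235.453281   118.14533431]
medium (array([182., 194.]), 357) [540.78784747 285.45823414] side pred [238.73302506 147.36048476]
small (array([187.6, 239.5]), 276) [446.31154236 277.12107016] side pred [205.78825461 166.04481504]
mini (array([127.2, 246.7]), 116) [425.76774356 415.16172991] side pred [190.91911288 151.44191752]
ring ((280.228271484375, 250.83592224121094), (31.966825485229492, 32.20217514038086), 8.119369506835938) [420.4271887   73.43988702]
ring ((313.5531005859375, 240.84228515625), (31.557674407958984, 32.088157653808594), 0.8122360110282898) [445.14072473  -4.5600861 ]
ring ((346.8221435546875, 230.74270629882812), (31.621309280395508, 32.01335525512695), 161.74220275878906) [470.15589797 -83.41889344]
```

View pics/crop1.png

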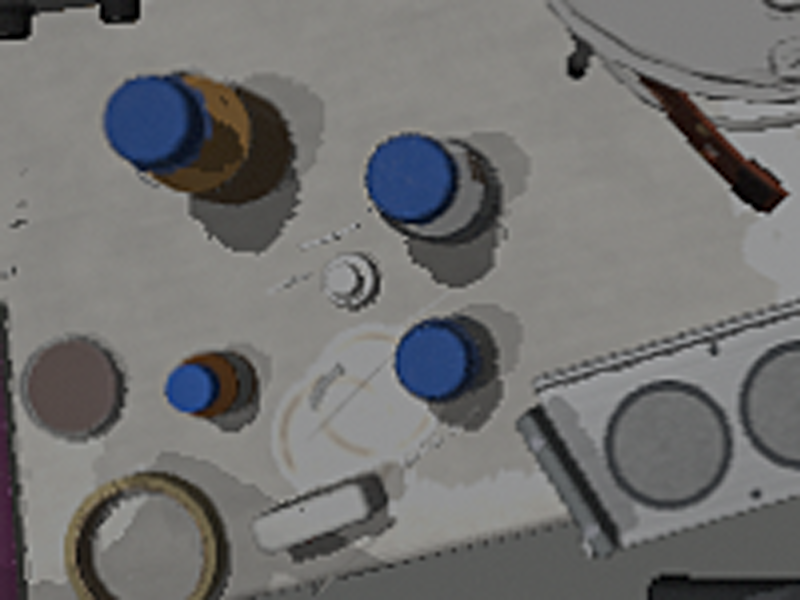

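The crop confirms the choice: brown large bottle at top left, medium right of it, small below that, and amber mini at lower left. The plug and timer lie between them. Ray positions from the top view agree with the side view to within 2 px. I'll grip with the fingers closing across the row (yaw 107.6), in the order mini, small, medium, large.

```bash
cat > go.py <<'E'
import sys
from h import *
from scipy.spatial.transform import Rotation as R
T=dict(mini=(425.8,415.2),small=(446.3,277.1),medium=(540.8,285.5),large=(565.7,411.9),M0=(395.5,152),M1=(420.4,73.5),M2=(445.2,-4.8),M3=(470.1,-83.3))
def go(name,z):
    xy=T[name] if name in T else tuple(map(float,name.split(",")))
    st=sense(); r=R.from_euler("xyz",st["tcp_rot"],degrees=True)
    d=r.inv().apply(np.r_[xy,z]-st["tool_pos"])/100
    G=R.from_euler("xyz",[180,0,107.6],degrees=True)
    w=(r.inv()*G).as_rotvec(degrees=True)/60
    print("t",st["time"],"pos",st["tool_pos"].round(1),"F",st["ft_force"].round(1),"gap",round(st["finger_gap"],1),"grip",round(st["grip_force"],1)); print(name,"shift",d.round(3),"turn",w.round(3))
if __name__=="__main__":
    for a in sys.argv[1:]:
        n,z=a.split(":"); go(n,float(z))
E
python3 -m jog '0 0 0 0 0 0.163 -1;0 0 0 0 0 0.163 -1;0 0 0 0 0 0.163 -1;0 0 0 0 0 0.163 -1;0 0 0 0 0 0.163 -1' 30; python3 go.py mini:300 mini:219
```

```text
time: 0.82
tool_pos: [237.9, 550.7, 404.4]
tcp_rot: [-180.0, 0.0, 107.4]
ft_force: [0.9, 0.1, -0.1]
finger_gap: 85.1
grip_force: 0.0
t 0.825 pos [237.9 550.7 404.4] F [ 0.9  0.1 -0.1] gap 85.1 grip 0.0
mini shift [-1.855  1.388  1.044] turn [-0.     0.    -0.003]
t 0.825 pos [237.9 550.7 404.4] F [ 0.9  0.1 -0.1] gap 85.1 grip 0.0
mini shift [-1.855  1.388  1.854] turn [-0.     0.    -0.003]
```

```bash
python3 -m jog '-0.371 0.278 0.1 0 0 0 -0.4;-0.371 0.278 0.1 0 0 0 -0.4;-0.371 0.278 0.15 0 0 0 -0.4;-0.371 0.278 0.3 0 0 0 -0.4;-0.371 0.276 0.3 0 0 0 -0.4'; python3 -m jog '0 0 0 0 0 0 -0.4;0 0 0 0 0 0 -0.4' >/dev/null; python3 go.py mini:219
python3 - <<'E'
from h import *
a=snapshot("top")["img"];b=snapshot("side")["img"]
im=np.hstack([cv2.resize(a[170:300,60:230],(392,300)),cv2.resize(b[100:250,110:306],(392,300))])
cv2.imwrite("pics/m1.png",im[:,:,::-1])
E
```

```text
time: 1.45
tool_pos: [427.7, 415.4, 309.0]
tcp_rot: [180.0, -0.0, 107.7]
ft_force: [0.6, 0.6, -0.1]
finger_gap: 59.9
grip_force: 0.0
t 1.7 pos [426.6 416.5 309.8] F [0.7 1.5 0.7] gap 60.1 grip 0.0
mini shift [-0.01  -0.011  0.908] turn [-0.    -0.     0.002]
```

View pics/m1.png

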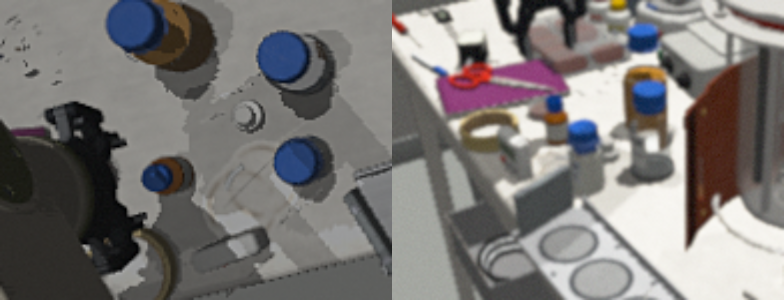

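The gripper is over the mini: fingers at (75,110) to (120,265) in the left half of the picture, cap at (158,175). The offset fits the parallax. Descending to grip.

```bash
python3 -m jog '-0.01 -0.01 0.3 0 0 0 -0.4;0 0 0.3 0 0 0 -0.4;0 0 0.2 0 0 0 -0.4;0 0 0.1 0 0 0 -0.4;0 0 0 0 0 0 -0.4'; python3 -m jog '0 0 0 0 0 0 1;0 0 0 0 0 0 1;0 0 0 0 0 0 1;0 0 0 0 0 0 1;0 0 0 0 0 0 1' 30; python3 go.py mini:219
python3 - <<'E'
from h import *
b=snapshot("side")["img"]
cv2.imwrite("pics/m2.png",cv2.resize(b[80:230,130:330],(800,600),interpolation=2)[:,:,::-1])
E
```

```text
time: 2.42
tool_pos: [425.7, 415.4, 219.6]
tcp_rot: [-180.0, 0.0, 107.8]
ft_force: [0.5, 0.5, 0.4]
finger_gap: 60.0
grip_force: 0.0
time: 3.05
tool_pos: [426.5, 415.6, 221.3]
tcp_rot: [179.9, -0.1, 107.7]
ft_force: [-2.2, -1.6, 5.7]
finger_gap: 26.1
grip_force: 32.2
t 3.05 pos [426.5 415.6 221.3] F [-2.2 -1.6  5.7] gap 26.1 grip 32.2
mini shift [-0.002 -0.007  0.023] turn [ 0.002 -0.001  0.002]
```

View pics/m2.png

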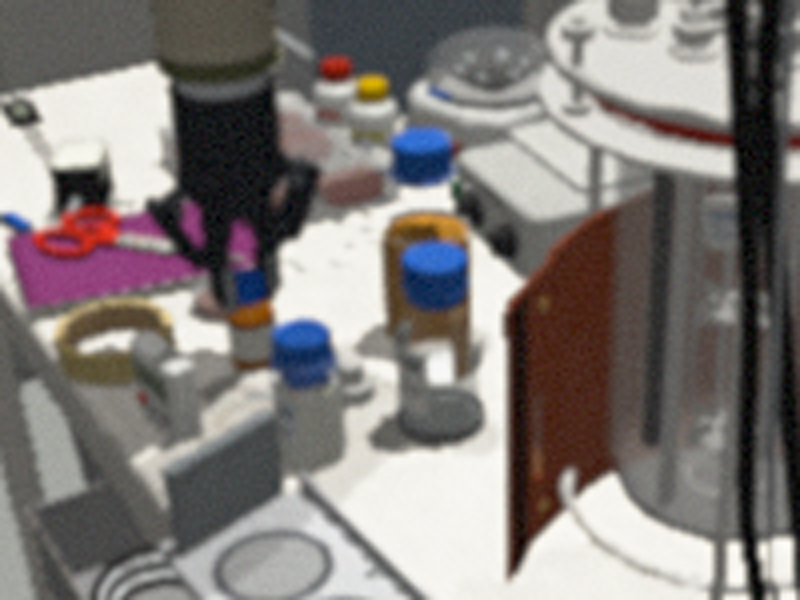

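The mini's cap sits between the pads at (250,285); gap 26 mm and grip 32 N. Lifting it.

```bash
python3 -m jog '0 0 -0.1 0 0 0 1;0 0 -0.3 0 0 0 1;0 0 -0.4 0 0 0 1;0 0 -0.4 0 0 0 1;0 0 -0.3 0 0 0 1'; python3 go.py M3:371
```

```text
time: 3.72
tool_pos: [426.2, 415.2, 372.7]
tcp_rot: [179.9, -0.1, 107.7]
ft_force: [-0.3, 0.8, -1.1]
finger_gap: 26.3
grip_force: 31.8
t 3.725 pos [426.2 415.2 372.7] F [-0.3  0.8 -1.1] gap 26.3 grip 31.8
M3 shift [-4.882 -1.1    0.009] turn [ 0.002 -0.001  0.002]
```

```bash
python3 -m jog '-0.2 -0.045 0 0 0 0 1;-0.3 -0.068 0 0 0 0 1;-0.35 -0.079 0 0 0 0 1;-0.35 -0.079 0 0 0 0 1;-0.35 -0.079 0 0 0 0 1' >/dev/null;python3 -m jog '-0.35 -0.079 0 0 0 0 1;-0.35 -0.079 0 0 0 0 1;-0.35 -0.079 0 0 0 0 1;-0.35 -0.079 0 0 0 0 1;-0.35 -0.079 0 0 0 0 1' >/dev/null;python3 -m jog '-0.35 -0.079 0 0 0 0 1;-0.35 -0.079 0 0 0 0 1;-0.35 -0.079 0 0 0 0 1;-0.3 -0.068 0 0 0 0 1;-0.23 -0.045 0 0 0 0 1' >/dev/null; python3 -m jog '0 0 0 0 0 0 1;0 0 0 0 0 0 1' >/dev/null; python3 go.py M3:227
```

```text
t 5.85 pos [469.7 -82.9 368.9] F [ 0.1  0.4 -0.7] gap 25.9 grip 31.8
M3 shift [-0.006  0.004  1.419] turn [-0.001 -0.001  0.002]
```

```bash
python3 -m jog '0 0 0.3 0 0 0 1;0 0 0.4 0 0 0 1;0 0 0.4 0 0 0 1;0 0 0.2 0 0 0 1;0 0 0.06 0 0 0 1' >/dev/null; python3 -m jog '0 0 0.02 0 0 0 1;0 0 0.01 0 0 0 1;0 0 0.01 0 0 0 1;0 0 0.01 0 0 0 1;0 0 0 0 0 0 1'; python3 go.py M3:227
```

```text
time: 7.1
tool_pos: [470.4, -83.1, 228.8]
tcp_rot: [180.0, 0.0, 107.7]
ft_force: [0.7, -0.1, -1.1]
finger_gap: 25.8
grip_force: 31.8
t 7.1 pos [470.4 -83.1 228.8] F [ 0.7 -0.1 -1.1] gap 25.8 grip 31.8
M3 shift [-0.001 -0.004  0.018] turn [0.    0.    0.002]
```

```bash
python3 -m jog '0 0 0.01 0 0 0 1;0 0 0.01 0 0 0 1;0 0 0 0 0 0 1'; python3 -m jog '0 0 0.01 0 0 0 1;0 0 0 0 0 0 1'
```

```text
time: 7.48
tool_pos: [470.5, -83.1, 227.3]
tcp_rot: [180.0, 0.0, 107.7]
ft_force: [-3.1, 0.0, 6.2]
finger_gap: 25.6
grip_force: 32.8
time: 7.72
tool_pos: [470.7, -83.3, 227.3]
tcp_rot: [180.0, 0.0, 107.7]
ft_force: [-6.1, 0.6, 14.2]
finger_gap: 25.9
grip_force: 34.5
```

Contact. Releasing, then up and on to the small bottle.

```bash
python3 -m jog '0 0 -0.01 0 0 0 0.3;0 0 0 0 0 0 0.1;0 0 0 0 0 0 -0.2;0 0 0 0 0 0 -0.4;0 0 0 0 0 0 -0.4'; python3 -m jog '0 0 -0.2 0 0 0 -0.4;0 0 -0.4 0 0 0 -0.4;0 0 -0.4 0 0 0 -0.4;0 0 -0.3 0 0 0 -0.4;0 0 0 0 0 0 -0.4'; python3 go.py small:330 small:247
```

```text
time: 8.35
tool_pos: [470.3, -83.0, 226.6]
tcp_rot: [-180.0, -0.0, 107.7]
ft_force: [-0.2, 0.3, 0.2]
finger_gap: 59.9
grip_force: 0.0
time: 8.98
tool_pos: [471.3, -83.3, 359.8]
tcp_rot: [179.7, 0.2, 107.7]
ft_force: [-0.3, -0.9, -0.6]
finger_gap: 59.9
grip_force: 0.0
t 8.975 pos [471.3 -83.3 359.8] F [-0.3 -0.9 -0.6] gap 59.9 grip 0.0
small shift [3.509 0.858 0.291] turn [0.005 0.003 0.002]
t 8.975 pos [471.3 -83.3 359.8] F [-0.3 -0.9 -0.6] gap 59.9 grip 0.0
small shift [3.512 0.854 1.121] turn [0.005 0.003 0.002]
```

```bash
python3 -m jog '0.351 0.086 0.029 0 0 0 -0.4;0.351 0.086 0.029 0 0 0 -0.4;0.351 0.086 0.029 0 0 0 -0.4;0.351 0.086 0.029 0 0 0 -0.4;0.351 0.086 0.029 0 0 0 -0.4' >/dev/null; python3 -m jog '0.351 0.086 0.029 0 0 0 -0.4;0.351 0.086 0.029 0 0 0 -0.4;0.351 0.086 0.029 0 0 0 -0.4;0.351 0.086 0.029 0 0 0 -0.4;0.351 0.086 0.029 0 0 0 -0.4' >/dev/null; python3 -m jog '0 0 0 0 0 0 -0.4;0 0 0 0 0 0 -0.4;0 0 0 0 0 0 -0.4' >/dev/null; python3 go.py small:248
python3 - <<'E'
from h import *
t=snapshot("top");s=snapshot("side")
b=min(blobs(t),key=lambda b:np.hypot(*(b[0]-proj(t,[470,-83,72])))); xy=cast(t,b[0],73)
print("mini",b,xy,"err",xy-[470.1,-83.3])
for b in blobs(s,amin=60): print(b)
print(proj(s,[470.1,-83.3,69]))
cv2.imwrite("pics/m3.png",cv2.resize(np.hstack([t["img"][150:350,150:400],s["img"][130:330,100:350]]),(800,320))[:,:,::-1])
E
```

```text
t 10.6 pos [445.4 276.6 327.3] F [ 0.3 -0.1  0.1] gap 59.9 grip 0.0
small shift [0.002 0.01  0.793] turn [-0.001  0.     0.001]
mini (array([354.2, 230.8]), 121) [471.46801839 -83.94816902] err [ 1.36801839 -0.64816902]
(array([218.5,  35.3]), 189)
(array([235. , 118.4]), 168)
(array([238.2, 148.1]), 221)
(array([205.6, 168. ]), 165)
(array([254.2, 260.1]), 162)
[253.59201968 260.63902488]
```

View pics/m3.png

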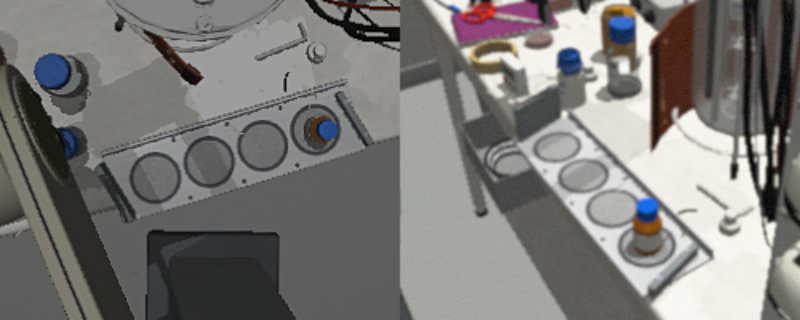

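The mini stands on its ring within 2 mm, cap at about (322,130) in the left half and (648,208) in the right. Gripping the small bottle.

```bash
python3 -m jog '0 0.01 0.3 0 0 0 -0.4;0 0 0.3 0 0 0 -0.4;0 0 0.15 0 0 0 -0.4;0 0 0.05 0 0 0 -0.4;0 0 0 0 0 0 -0.4'; python3 -m jog '0 0 0 0 0 0 1;0 0 0 0 0 0 1;0 0 0 0 0 0 1;0 0 0 0 0 0 1;0 0 0 0 0 0 1' 40; python3 -m jog '0 0 -0.1 0 0 0 1;0 0 -0.3 0 0 0 1;0 0 -0.4 0 0 0 1;0 0 -0.3 0 0 0 1;0 0 -0.1 0 0 0 1'; python3 go.py M2:360
```

```text
time: 11.32
tool_pos: [446.6, 277.8, 248.3]
tcp_rot: [180.0, -0.0, 107.7]
ft_force: [0.9, 0.3, -0.5]
finger_gap: 60.1
grip_force: 0.0
time: 11.95
tool_pos: [446.8, 278.2, 249.3]
tcp_rot: [179.9, -0.0, 107.7]
ft_force: [-1.5, -0.3, 5.8]
finger_gap: 41.2
grip_force: 39.1
time: 12.58
tool_pos: [446.8, 278.1, 370.6]
tcp_rot: [179.8, -0.0, 107.7]
ft_force: [0.8, -0.0, -2.2]
finger_gap: 41.4
grip_force: 39.3
t 12.575 pos [446.8 278.1 370.6] F [ 0.8 -0.  -2.2] gap 41.4 grip 39.3
M2 shift [-2.69  -0.878  0.1  ] turn [ 0.004 -0.001  0.002]
```

```bash
python3 -m jog '-0.15 -0.05 0 0 0 0 1;-0.25 -0.08 0 0 0 0 1;-0.3 -0.098 0 0 0 0 1;-0.3 -0.098 0 0 0 0 1;-0.32 -0.105 0 0 0 0 1' >/dev/null; python3 -m jog '-0.32 -0.105 0 0 0 0 1;-0.3 -0.098 0 0 0 0 1;-0.3 -0.098 0 0 0 0 1;-0.25 -0.08 0 0 0 0 1;-0.2 -0.066 0 0 0 0 1' >/dev/null;  python3 -m jog '0 0 0 0 0 0 1;0 0 0 0 0 0 1' >/dev/null; python3 go.py M2:255.3
```

```text
t 14.075 pos [444.1  -5.1 366.5] F [-1.  -0.5 -2.4] gap 40.9 grip 39.2
M2 shift [-1.000e-03  1.400e-02  1.112e+00] turn [-0.002 -0.001  0.002]
```

```bash
python3 -m jog '0 0.01 0.2 0 0 0 1;0 0 0.4 0 0 0 1;0 0 0.3 0 0 0 1;0 0 0.14 0 0 0 1;0 0 0.03 0 0 0 1' >/dev/null; python3 -m jog '0 0 0.01 0 0 0 1;0 0 0.01 0 0 0 1;0 0 0 0 0 0 1'; python3 -m jog '0 0 0.01 0 0 0 1;0 0 0 0 0 0 1';python3 go.py M2:255.3
```

```text
time: 15.08
tool_pos: [445.9, -4.9, 259.5]
tcp_rot: [179.9, 0.0, 107.7]
ft_force: [0.7, 0.4, -1.9]
finger_gap: 40.9
grip_force: 39.3
time: 15.32
tool_pos: [445.6, -4.9, 257.8]
tcp_rot: [180.0, 0.0, 107.7]
ft_force: [-0.1, 0.7, -2.8]
finger_gap: 41.2
grip_force: 39.3
t 15.325 pos [445.6  -4.9 257.8] F [-0.1  0.7 -2.8] gap 41.2 grip 39.3
M2 shift [ 0.002 -0.003  0.025] turn [0.    0.    0.002]
```

```bash
python3 -m jog '0 0 0.01 0 0 0 1;0 0 0 0 0 0 1'; python3 -m jog '0 0 0.01 0 0 0 1;0 0 0 0 0 0 1';python3 -m jog '0 0 0.005 0 0 0 1;0 0 0 0 0 0 1'
```

```text
time: 15.58
tool_pos: [445.5, -4.8, 256.6]
tcp_rot: [-180.0, -0.0, 107.7]
ft_force: [-0.6, 0.0, -1.5]
finger_gap: 41.0
grip_force: 39.3
time: 15.82
tool_pos: [445.5, -4.9, 255.6]
tcp_rot: [-180.0, -0.0, 107.7]
ft_force: [-0.3, 0.0, -1.8]
finger_gap: 41.4
grip_force: 39.3
time: 16.08
tool_pos: [445.6, -4.9, 255.4]
tcp_rot: [180.0, 0.0, 107.7]
ft_force: [-1.0, -0.3, 1.5]
finger_gap: 41.3
grip_force: 39.8
```

Contact begins. Releasing, then up and over to the medium.

```bash
python3 -m jog '0 0 0 0 0 0 0;0 0 0 0 0 0 -0.3;0 0 0 0 0 0 -0.7;0 0 0 0 0 0 -0.7;0 0 0 0 0 0 -0.7'; python3 -m jog '0 0 -0.2 0 0 0 -0.7;0 0 -0.4 0 0 0 -0.7;0 0 -0.3 0 0 0 -0.7;0 0 -0.2 0 0 0 -0.7;0 0 0 0 0 0 -0.7'; python3 go.py medium:370
```

```text
time: 16.7
tool_pos: [445.6, -4.8, 255.2]
tcp_rot: [180.0, 0.0, 107.7]
ft_force: [0.7, 0.3, 0.3]
finger_gap: 72.3
grip_force: 0.0
time: 17.32
tool_pos: [446.2, -4.9, 367.0]
tcp_rot: [179.8, 0.1, 107.7]
ft_force: [0.1, -0.5, -0.6]
finger_gap: 72.7
grip_force: 0.0
t 17.325 pos [446.2  -4.9 367. ] F [ 0.1 -0.5 -0.6] gap 72.7 grip 0.0
medium shift [ 2.478  1.786 -0.028] turn [0.003 0.002 0.002]
```

```bash
python3 -m jog '0.4 0 0 0 0 0 -0.7;0.5 0 0 0 0 0 -0.7;0.5 0 0 0 0 0 -0.7;0.5 0.05 0 0 0 0 -0.7;0.4 0.2 0 0 0 0 -0.7' >/dev/null; python3 -m jog '0.18 0.4 0 0 0 0 -0.7;0 0.4 0 0 0 0 -0.7;0 0.4 0 0 0 0 -0.7;0 0.336 0 0 0 0 -0.7;0 0 0 0 0 0 -0.7' >/dev/null; python3 -m jog '0 0 0 0 0 0 -0.7;0 0 0 0 0 0 -0.7' >/dev/null; python3 go.py medium:284
python3 - <<'E'
from h import *
t=snapshot("top");s=snapshot("side")
for n,p in(("mini",(470.1,-83.3,69)),("small",(445.2,-4.8,94))):
  for v in(t,s):
    q=proj(v,p); b=min(blobs(v),key=lambda b:np.hypot(*(b[0]-q))); print(n,b,q.round(1),cast(v,b[0],p[2]) if v is t else "")
print([b for b in blobs(s,amin=60)])
E
```

```text
t 18.825 pos [539.3 285.6 364.9] F [0.5 0.3 0.4] gap 72.1 grip 0.0
medium shift [-0.006  0.014  0.809] turn [-0.001  0.     0.002]
mini (array([354.2, 230.8]), 122) [353.4 231.4] [471.39813257 -84.97523197]
mini (array([254.2, 260.2]), 164) [253.6 260.6] 
small (array([320.5, 243.1]), 298) [319.9 242.8] [444.48784698  -6.03654305]
small (array([230.2, 232. ]), 344) [230.9 228.8] 
[(array([207.2,  35. ]), 236), (array([234.8, 118.5]), 173), (array([238.1, 148.5]), 208), (array([230.2, 232. ]), 344), (array([254.2, 260.2]), 164)]
```

```bash
python3 -m jog '-0.006 0.014 0.3 0 0 0 -0.7;0 0 0.3 0 0 0 -0.7;0 0 0.15 0 0 0 -0.7;0 0 0.06 0 0 0 -0.7;0 0 0 0 0 0 -0.7'; python3 -m jog '0 0 0 0 0 0 1;0 0 0 0 0 0 1;0 0 0 0 0 0 1;0 0 0 0 0 0 1;0 0 0 0 0 0 1' 60; python3 -m jog '0 0 -0.1 0 0 0 1;0 0 -0.3 0 0 0 1;0 0 -0.4 0 0 0 1;0 0 -0.3 0 0 0 1;0 0 -0.1 0 0 0 1'; python3 go.py M1:400
```

```text
time: 19.55
tool_pos: [541.8, 285.7, 284.8]
tcp_rot: [180.0, -0.0, 107.7]
ft_force: [-0.2, -0.4, -1.0]
finger_gap: 72.7
grip_force: 0.0
time: 20.18
tool_pos: [542.0, 285.8, 286.1]
tcp_rot: [179.9, -0.0, 107.7]
ft_force: [-2.8, -0.1, 5.2]
finger_gap: 44.3
grip_force: 62.3
time: 20.8
tool_pos: [542.1, 285.8, 407.4]
tcp_rot: [179.7, -0.0, 107.7]
ft_force: [0.6, -0.2, -3.6]
finger_gap: 44.6
grip_force: 62.2
t 20.8 pos [542.1 285.8 407.4] F [ 0.6 -0.2 -3.6] gap 44.6 grip 62.2
M1 shift [-1.652 -1.806  0.065] turn [ 0.004 -0.     0.002]
```

```bash
python3 -m jog '0 -0.15 0 0 0 0 1;0 -0.3 0 0 0 0 1;0 -0.35 0 0 0 0 1;-0.05 -0.35 0 0 0 0 1;-0.2 -0.3 0 0 0 0 1' >/dev/null; python3 -m jog '-0.3 -0.2 0 0 0 0 1;-0.35 -0.1 0 0 0 0 1;-0.35 -0.056 0 0 0 0 1;-0.25 0 0 0 0 0 1;-0.15 0 0 0 0 0 1' >/dev/null;  python3 -m jog '0 0 0 0 0 0 1;0 0 0 0 0 0 1' >/dev/null; python3 go.py M1:292
```

```text
t 22.3 pos [419.8  74.1 403.9] F [ 0.3 -0.2 -1.8] gap 44.1 grip 62.6
M1 shift [-0.008  0.005  1.119] turn [-0.001 -0.001  0.003]
```

```bash
python3 -m jog '-0.008 0.005 0.2 0 0 0 1;0 0 0.4 0 0 0 1;0 0 0.3 0 0 0 1;0 0 0.14 0 0 0 1;0 0 0.04 0 0 0 1' >/dev/null; python3 -m jog '0 0 0.01 0 0 0 1;0 0 0 0 0 0 1'; python3 -m jog '0 0 0.01 0 0 0 1;0 0 0 0 0 0 1';python3 -m jog '0 0 0.01 0 0 0 1;0 0 0 0 0 0 1'; python3 go.py M1:292
```

```text
time: 23.18
tool_pos: [421.1, 72.9, 296.4]
tcp_rot: [179.9, 0.0, 107.7]
ft_force: [-0.3, 1.4, -2.0]
finger_gap: 44.1
grip_force: 62.6
time: 23.42
tool_pos: [420.7, 72.8, 294.5]
tcp_rot: [180.0, 0.0, 107.7]
ft_force: [-0.7, -0.1, -2.0]
finger_gap: 44.4
grip_force: 62.6
time: 23.68
tool_pos: [420.6, 72.8, 293.1]
tcp_rot: [-180.0, -0.0, 107.7]
ft_force: [0.2, -0.1, -2.8]
finger_gap: 44.4
grip_force: 62.6
t 23.675 pos [420.6  72.8 293.1] F [ 0.2 -0.1 -2.8] gap 44.4 grip 62.6
M1 shift [0.007 0.001 0.011] turn [-0.    -0.     0.002]
```

```bash
python3 -m jog '0 0 0.007 0 0 0 1;0 0 0 0 0 0 1'; python3 -m jog '0 0 0.007 0 0 0 1;0 0 0 0 0 0 1';python3 -m jog '0 0 0.005 0 0 0 1;0 0 0 0 0 0 1'
```

```text
time: 23.92
tool_pos: [420.6, 72.8, 292.4]
tcp_rot: [-180.0, -0.0, 107.7]
ft_force: [0.2, -0.2, -2.4]
finger_gap: 44.3
grip_force: 62.6
time: 24.18
tool_pos: [420.7, 72.8, 292.1]
tcp_rot: [180.0, 0.0, 107.7]
ft_force: [-1.5, -0.7, 1.9]
finger_gap: 44.2
grip_force: 63.3
time: 24.42
tool_pos: [420.8, 72.8, 292.1]
tcp_rot: [180.0, 0.0, 107.7]
ft_force: [-3.6, -1.3, 7.4]
finger_gap: 44.6
grip_force: 64.2
```

```bash
python3 -m jog '0 0 -0.005 0 0 0 0;0 0 0 0 0 0 -0.3;0 0 0 0 0 0 -0.7;0 0 0 0 0 0 -0.7;0 0 0 0 0 0 -0.7'; python3 -m jog '0 0 -0.2 0 0 0 -0.7;0 0 -0.4 0 0 0 -0.7;0 0 -0.3 0 0 0 -0.7;0 0 -0.15 0 0 0 -0.7;0 0 0 0 0 0 -0.7'; python3 go.py large:400
```

```text
time: 25.05
tool_pos: [420.6, 72.8, 291.7]
tcp_rot: [180.0, -0.0, 107.7]
ft_force: [-0.5, 0.6, -1.2]
finger_gap: 72.2
grip_force: 0.0
time: 25.68
tool_pos: [420.9, 72.9, 397.4]
tcp_rot: [179.9, 0.0, 107.7]
ft_force: [0.2, -0.3, -0.2]
finger_gap: 73.2
grip_force: 0.0
t 25.675 pos [420.9  72.9 397.4] F [ 0.2 -0.3 -0.2] gap 73.2 grip 0.0
large shift [ 2.788  2.412 -0.023] turn [0.002 0.    0.002]
```

```bash
python3 -m jog '0.3 0 -0.02 0 0 0 -0.7;0.5 0 0 0 0 0 -0.7;0.5 0 0 0 0 0 -0.7;0.5 0.1 0 0 0 0 -0.7;0.4 0.25 0 0 0 0 -0.7' >/dev/null; python3 -m jog '0.3 0.4 0 0 0 0 -0.7;0.2 0.4 0 0 0 0 -0.7;0.088 0.45 0 0 0 0 -0.7;0 0.45 0 0 0 0 -0.7;0 0.362 0 0 0 0 -0.7' >/dev/null; python3 -m jog '0 0 0 0 0 0 -0.7;0 0 0 0 0 0 -0.7' >/dev/null; python3 go.py large:313
python3 - <<'E'
from h import *
t=snapshot("top");s=snapshot("side")
for n,p in(("mini",(470.1,-83.3,69)),("small",(445.2,-4.8,94)),("medium",(420.4,73.5,128))):
    q=proj(t,p); b=min(blobs(t),key=lambda b:np.hypot(*(b[0]-q))); print(n,b,cast(t,b[0],p[2]+4))
cv2.imwrite("pics/m4.png",cv2.resize(np.hstack([t["img"][120:320,80:400],s["img"][90:290,120:320]]),(800,308))[:,:,::-1])
E
```

```text
t 27.175 pos [565.  411.7 396.6] F [ 0.4 -0.7 -0.9] gap 72.6 grip 0.0
large shift [0.    0.01  0.836] turn [-0.003  0.001  0.002]
mini (array([354.2, 230.8]), 122) [471.46801839 -83.94816902]
small (array([320.4, 243.1]), 300) [444.68371866  -5.13873518]
medium (array([284.9, 255.5]), 384) [420.09404659  72.58601356]
```

View pics/m4.png

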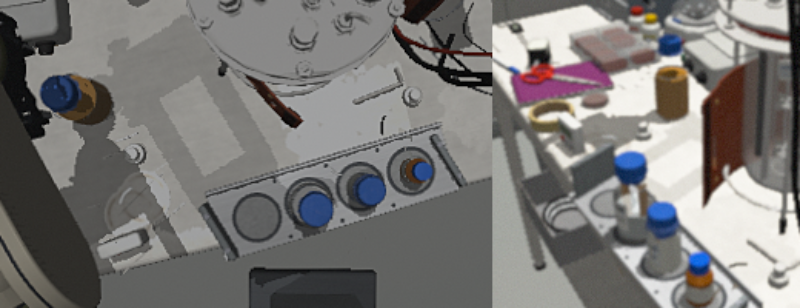

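Medium, small and mini stand on their rings within about 2 mm, caps at (315,210), (370,190) and (422,171). The large bottle at (60,92) is under the gripper, and the plug and timer have not moved. Gripping the large bottle.

```bash
python3 -m jog '0 0.01 0.3 0 0 0 -0.7;0 0 0.3 0 0 0 -0.7;0 0 0.17 0 0 0 -0.7;0 0 0.07 0 0 0 -0.7;0 0 0 0 0 0 -0.7'; python3 -m jog '0 0 0 0 0 0 1;0 0 0 0 0 0 1;0 0 0 0 0 0 1;0 0 0 0 0 0 1;0 0 0 0 0 0 1' 70; python3 -m jog '0 0 -0.1 0 0 0 1;0 0 -0.3 0 0 0 1;0 0 -0.4 0 0 0 1;0 0 -0.3 0 0 0 1;0 0 -0.1 0 0 0 1'; python3 go.py M0:430
```

```text
time: 27.9
tool_pos: [566.3, 412.3, 315.3]
tcp_rot: [180.0, -0.0, 107.7]
ft_force: [-0.1, 0.4, 0.5]
finger_gap: 72.4
grip_force: 0.0
time: 28.52
tool_pos: [566.8, 412.5, 316.9]
tcp_rot: [179.8, -0.0, 107.7]
ft_force: [-1.5, -0.5, 6.3]
finger_gap: 43.9
grip_force: 71.6
time: 29.15
tool_pos: [566.6, 412.3, 437.8]
tcp_rot: [179.8, -0.1, 107.7]
ft_force: [0.3, -0.5, -3.4]
finger_gap: 43.9
grip_force: 72.1
t 29.15 pos [566.6 412.3 437.8] F [ 0.3 -0.5 -3.4] gap 43.9 grip 72.1
M0 shift [-1.958 -2.423  0.067] turn [ 0.004 -0.001  0.002]
```

```bash
python3 -m jog '-0.05 -0.15 0 0 0 0 1;-0.15 -0.3 0 0 0 0 1;-0.2 -0.35 0 0 0 0 1;-0.25 -0.35 0 0 0 0 1;-0.25 -0.35 0 0 0 0 1' >/dev/null; python3 -m jog '-0.25 -0.3 0 0 0 0 1;-0.25 -0.25 0 0 0 0 1;-0.25 -0.2 0 0 0 0 1;-0.2 -0.12 0 0 0 0 1;-0.108 -0.053 0 0 0 0 1' >/dev/null;  python3 -m jog '0 0 0 0 0 0 1;0 0 0 0 0 0 1' >/dev/null; python3 go.py M0:323
```

```text
t 30.65 pos [395.4 152.3 434.6] F [-0.3  0.2 -4.4] gap 43.9 grip 72.8
M0 shift [-0.004  0.     1.116] turn [-0.    -0.     0.002]
```

```bash
python3 -m jog '0 0 0.2 0 0 0 1;0 0 0.4 0 0 0 1;0 0 0.3 0 0 0 1;0 0 0.14 0 0 0 1;0 0 0.05 0 0 0 1' >/dev/null; python3 -m jog '0 0 0.01 0 0 0 1;0 0 0 0 0 0 1'; python3 -m jog '0 0 0.01 0 0 0 1;0 0 0 0 0 0 1';python3 -m jog '0 0 0.007 0 0 0 1;0 0 0 0 0 0 1'; python3 go.py M0:323
```

```text
time: 31.52
tool_pos: [395.7, 152.0, 325.9]
tcp_rot: [179.9, 0.0, 107.7]
ft_force: [0.2, 0.2, -3.7]
finger_gap: 44.0
grip_force: 72.7
time: 31.78
tool_pos: [395.4, 151.9, 324.2]
tcp_rot: [180.0, 0.0, 107.7]
ft_force: [-0.6, 0.7, -4.4]
finger_gap: 43.8
grip_force: 72.7
time: 32.02
tool_pos: [395.2, 151.9, 323.1]
tcp_rot: [-180.0, -0.0, 107.7]
ft_force: [-0.1, -0.1, -4.6]
finger_gap: 43.6
grip_force: 72.7
t 32.025 pos [395.2 151.9 323.1] F [-0.1 -0.1 -4.6] gap 43.6 grip 72.7
M0 shift [0.001 0.003 0.001] turn [-0.    -0.     0.002]
```

```bash
python3 -m jog '0 0 0.007 0 0 0 1;0 0 0 0 0 0 1'; python3 -m jog '0 0 0.005 0 0 0 1;0 0 0 0 0 0 1'
```

```text
time: 32.28
tool_pos: [395.3, 151.9, 322.9]
tcp_rot: [180.0, 0.0, 107.7]
ft_force: [-3.0, -0.9, 3.3]
finger_gap: 44.2
grip_force: 73.6
time: 32.52
tool_pos: [395.4, 151.9, 322.9]
tcp_rot: [180.0, 0.0, 107.7]
ft_force: [-5.4, -1.0, 8.4]
finger_gap: 43.9
grip_force: 74.2
```

Contact. Releasing, then up and away to the left for a clear view.

```bash
python3 -m jog '0 0 -0.005 0 0 0 0;0 0 0 0 0 0 -0.3;0 0 0 0 0 0 -0.7;0 0 0 0 0 0 -0.7;0 0 0 0 0 0 -0.7'; python3 -m jog '0 0 -0.2 0 0 0 -0.7;0 0 -0.4 0 0 0 -0.7;0 0 -0.3 0 0 0 -0.7;0 0 -0.1 0 0 0 -0.7;0.4 0 0 0 0 0 -0.7' >/dev/null; python3 -m jog '0.5 0 0 0 0 0 -0.7;0.5 0 0 0 0 0 -0.7;0.5 0 0 0 0 0 -0.7;0.4 0 0 0 0 0 -0.7;0 0 0 0 0 0 -0.7'
python3 - <<'E'
from h import *
t=snapshot("top");s=snapshot("side")
for n,p in(("mini",(470.1,-83.3,73)),("small",(445.2,-4.8,98)),("medium",(420.4,73.5,132)),("large",(395.5,152,161))):
    q=proj(t,p); b=min(blobs(t),key=lambda b:np.hypot(*(b[0]-q))); print(n,b,(cast(t,b[0],p[2])-p[:2]).round(1))
cv2.imwrite("pics/m5.png",cv2.resize(np.hstack([t["img"][120:320,80:400],s["img"][110:310,120:320]]),(800,308))[:,:,::-1])
E
```

```text
time: 33.15
tool_pos: [395.3, 151.9, 322.4]
tcp_rot: [180.0, -0.0, 107.7]
ft_force: [0.1, -0.7, -0.7]
finger_gap: 72.5
grip_force: 0.0
time: 34.4
tool_pos: [323.9, 372.8, 420.7]
tcp_rot: [-179.9, 0.0, 107.9]
ft_force: [-0.1, -1.3, 0.3]
finger_gap: 72.4
grip_force: 0.0
mini (array([354.3, 230.7]), 120) [ 1.6 -0.9]
small (array([320.6, 242.9]), 293) [-0.1 -0.8]
medium (array([285. , 255.6]), 380) [-0.5 -1.1]
large (array([245.2, 269.2]), 464) [-1.1 -0.2]
```

View pics/m5.png

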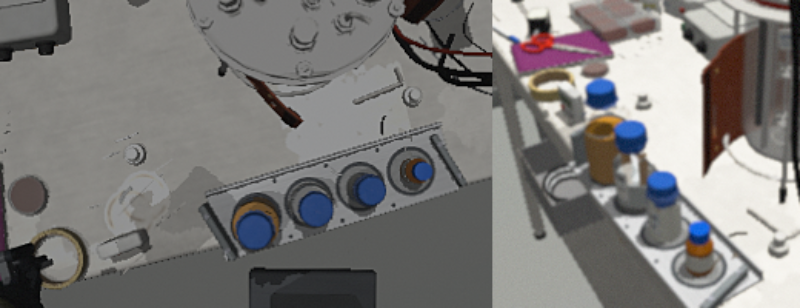

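All four bottles stand on their rings, from large at (255,230) beside the high plate to mini at (422,171), within 2 mm. The plug (135,153) and timer (125,243) are in place.

```bash
python3 -c "from bench import *; print(hand_in())"
```

```text
the job is handed in; nothing more can be done
None
```

All four bottles stand on their ring marks in height order, tallest by the high end plate and each within about 2 mm of centre by the last camera check; the plug and timer were left in place, and the job is handed in (no verdict was returned).

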